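# Hold the tube rocker level for a reading

### The arm

A 7-joint arm with a two-finger parallel gripper is mounted at the origin on the work surface. World frame = base frame: x ahead of the robot, y to its left, z up, the work surface at z = 0. Lengths are in mm, angles in rad, forces in N, time in s.
With the tool pointing down it reaches from about 350 to 900 mm from the base axis. Payload 19.9 kg.
Tool frame: the origin (TCP) lies midway between the tips of the shut fingers; the grasp point (between the pads) lies 19 mm behind it; z points along the fingers, y is the line along which they close (so a half turn about z gives the same grasp; the last joint's range is limited). The gripper opens to 85 mm and grips with 20 to 120 N. Pads are 22 mm wide; open, the fingers measure 114 mm over their backs; the gripper's body (76 mm by 85 mm) begins 54 mm behind the grasp point. The pads swing forward as they close: fully open they stand 13 mm farther back than shut.
Start: joints at [-1.274, 0.417, -0.01, 1.614, 0.005, 1.111, -0.053], TCP at [207.711, 589.455, 231.26] pointing down, gripper open.
Joint ranges: [-2.81, 2.81], [-0.39, 2.02], [-1.27, 1.25], [0.06, 2.57], [-1.19, 4.33], [0.19, 2], [-2.82, 2.82]. Speed limits (rad/s): [1.89, 1.89, 2.39, 2.39, 3.01, 3.01, 3.01].

### API

Orientations are given as a unit quaternion [w, x, y, z].
In Python, from rig import * gives the robot as it stands.
- The arm moves only by the tool play_rows, never from a script. Its arguments are lists of equal length, an entry for each row: "translation": the shift along the world's x, y, z scaled (see below), a list of three; "roll": the turn about the world's z scaled (see below). In form: {"translation": [[tx, ty, tz], ...], "roll": [roll, ...]}. A call has exactly 5 rows; each row shifts and turns the commanded pose from where the row before left it; what a row does not reach is not made up. The controller multiplies each number of a shift by 10 cm and each number of a turn by 30 degrees. A row lasts 1/12 s, in which the tool goes at most 41.7 mm and 7.16 degrees, less where a joint would pass 70% of its speed; a pose out of reach is approached as far as the arm can. A call with a number of a shift or a turn outside -1 to 1 is refused whole. A call with a gripper value outside its range is refused whole. "grip" is the finger opening in mm, from 0 to 85.4, set as the call begins (left out, the last holds). The fingers move at their own pace and stop on an object; "squeeze" is the grip in N (left out, the last holds). Time passes only in rows, so rows that do not move let the fingers close, or fill a call up. It gives the time, the measured TCP pose, the force, the opening and the grip force at its end, in the units of the state.
- read_state(): the state, without advancing time (a new reading comes with each control period).
- capture(name): name is "side" or "top"; returns (picture, depth): 400x640x3 uint8, blue, green, red; 400x640 float32, mm along the optical axis (not along the pixel's ray), 0 where there is no reading.
- calibration(name): a dict with "intrinsics" (3x3 intrinsics, pixels), "D" ([k1, k2, p1, p2, k3] as OpenCV has them; the pictures are not rectified), "R" (3x3) and "t" (3): a world point X has camera coordinates R X + t. Camera axes: x right, y down, z forward; pixel columns grow to the right and rows downward; lengths in mm; the calibration is good to about 2 mm. A picture is of the moment at which its call begins. calibration takes no time and is no camera call.
- job_done(): hands the job in; it is judged then, once.
Trained networks look in the newest picture that a camera, given by its name, has taken for a name from the list of things; names that differ only in an ending like _2 or _b are one class to them, and where a whole thing is asked for, a point or a joint stands for the part that bears it (a point fixed in the world has none). Each returns a list of dicts, best first, with "score" (0 to 1); they miss things now and then, are a little off and sometimes report something else, mostly with a low value. They report only what shows in the picture. A call takes as long as a camera call.
- find_in(camera, label): "rect" ([left, top, right, bottom] in pixels, round what is visible of it).
- tip_of(camera, label): "centre" ([row, column] in pixels: a listed point, or the origin of a listed thing).
The state is a dict: "clock": time; "joint_pos": joint angles; "joint_velocities": joint speeds; "joint_torque": joint torques, N m; "ee_pos": TCP position; "tcp_rot": TCP orientation; "wrist_force": force on the tool from outside, world axes, zero at the start; "ft_torque": the same for the moment, N m; "gripper_width": finger opening in mm; "finger_force": force on a finger pad.
Only numpy, scipy, OpenCV 4.12 (cv2) and the standard library are available. Lean on these libraries where they do the work, as an engineer would, in place of code of your own. Each camera call takes 0.05 s, during which the arm holds its last target. There are 200 camera calls.

### The job

With the fingers on the handle of the tube rocker's hand lever only, bring the tilted deck to level (pointer at the middle mark) and keep it level for 6 seconds so that the tubes can be read. The deck is top-heavy and follows the lever through a soft spring: do not touch the deck or its rack, let it tip over to the other side or let it swing fast. Then let it back down gently onto the stop where it started, with the lever fully up again, let go, and leave the things around it in place.

Things in the scene. Friction and masses are not known exactly. Their poses are not given: they have to be found in the camera images.
- rocker: white base of the tube rocker, fixed to the table: box 260 x 180 x 45 mm with two posts that carry the pivot of the tilting deck. Origin: centre of the underside; z up; y along the pivot axis, to the side where the hand lever sits; x across it, towards the end where the deck is heavy (the lever's handle is at the -x, +y corner)
- pivot (a point): point on the pivot axis of the deck, in the middle of the deck, 130 mm above the table; axes as rocker
- deck_plate: steel deck that tilts, 332 x 210 mm, 10 mm thick with dark end bars 26 mm high; origin at its centre, 6 mm above the pivot axis when level. Must not be touched
- tube_rack: white rack of capped sample tubes fixed on the deck, 75 x 170 mm, 80 mm high with the caps; origin under its centre, 50 mm to +x of the pivot, 11 mm above it when level. Nominal 0.42 kg; the true mass is unknown, 0.75 to 1.3 times that. Must not be touched
- deck (a joint): tilt of the deck in rad about +y; 0 = level = black pointer below the pivot at the middle of three dial marks; + is +x end down; stops at +-0.16, starts at rest on +0.16. Nominal: inertia 0.084 kg m2, damping 0.02 N m s/rad, load moment to + at level 0.206 N m (varies with the rack), top-heavy: moment grows 0.52 N m per rad. Let go at level, it falls with a time constant of 0.4 s
- lever (a joint): hand lever on the same axis, rad relative to the deck: 0 = upper stop, grows as the handle is pushed down, to 1.15. A torsion spring between lever and deck (0.40 N m/rad) raises the handle and the deck's +x end: moment on the deck towards - is 0.40 x (value + 0.20) N m while the handle is held. Level needs about 0.18 to 0.47. Lever 0.05 kg; springs back to 0 when let go
- handle (a point): centre of the lever's handle: black bar 30 mm in diameter, 85 mm long, along the rocker's y, 205 mm to +y of pivot; from above, a push of about 0.5 to 3 N is enough. It moves on a circle of 160 mm about the pivot axis on the -x side; elevation of the lever arm above horizontal = 0.45 + deck - lever (rad), so height = 130 mm + 160 mm x sin(elevation)
- dish: steel dish, 100 mm across, 30 mm high, on the table on the rocker's -x side; origin under its centre; leave it
- cup: white plastic cup, 66 mm across, 70 mm high, on the table to the +y side of the rocker; origin under its centre; leave it
- vial_jar: small glass jar, 44 mm across, 60 mm high, on the -y side of the rocker; origin under its centre; leave it

How it is judged (in metres and radians):
On the way:
1. the deck is kept level by the spring of the pushed lever for 6 s (value of joint deck between -0.055 and 0.055 rad and value of joint lever above 0.08 rad), for 6 s.
At the end, for the whole second after the job is handed in: after 6 s in a row within 0.055 rad of level with the lever pushed (more than 0.08 rad), the deck rests again on its starting stop (tilt above 0.14 rad, slower than 0.05 rad/s) and the lever is back up (below 0.05 rad) (value of joint deck above 0.14 rad and velocity of joint deck between -0.05 and 0.05 rad/s and value of joint lever below 0.05 rad); the robot touches nothing.
It fails at once if the robot touches the deck or the rack on it (contact force between any of the arm, the fingers and deck_plate above 0.5 N or contact force between any of the arm, the fingers and tube_rack above 0.5 N).
It fails at once if the deck tips over past level towards the other stop (beyond -0.13 rad) (value of joint deck below -0.13 rad).
It fails at once if the deck swings or drops fast (above 0.55 rad/s) (velocity of joint deck above 0.55 rad/s or velocity of joint deck below -0.55 rad/s).
It fails at once if a thing beside the rocker is pushed away by more than 30 mm (distance of any of dish, cup, vial_jar from where it was at the start of the episode above 0.03 m).
It also fails if it takes over 69 s, if anything falls off the work surface, if the arm or the gripper's body presses on something with over 40 N, if the wrist force passes 120 N, or if a joint passes its speed limit or range.

## Working session

There is one attempt and no reset: what is moved stays moved. The work goes in short steps, Python scripts to look and compute and a tool call to move; the robot and the scene stay as the last step left them, time stands still between calls to the robot, and variables do not carry over. Pictures are saved under pics/ and viewed, at most 10 in all, crops included, and the job is handed in when it is done.

Besides the shell and the picture viewer there is one more tool, called after "Emit:" by a JSON object that holds its "api" and its "payload", one argument or row to a line. play_rows: Moves the arm, as the interface text tells. Shifts and turns lie within -1 to 1; 1 stands for 10 cm of shift or 30 degrees of turn. Its arguments: {"type":"object","properties":{"translation":{"type":"array","items":{"type":"array","items":{"type":"number","minimum":-1,"maximum":1}}},"roll":{"type":"array","items":{"type":"number","minimum":-1,"maximum":1}},"grip":{"type":"number"},"squeeze":{"type":"number"}},"required":["translation","roll"]}

```bash
mkdir -p pics; cat > h.py <<'E'
from rig import *
import numpy as np, cv2
def ray(cam,rc):
    c=calibration(cam);K=np.array(c["intrinsics"],float);D=np.array(c["D"],float);R=np.array(c["R"],float);t=np.array(c["t"],float).ravel()
    p=cv2.undistortPoints(np.array([[[rc[1],rc[0]]]],float),K,D)[0,0]
    d=R.T@np.array([p[0],p[1],1.]); return -R.T@t,d
def dep(cam,depth,rc):
    o,d=ray(cam,rc);r,c=int(round(rc[0])),int(round(rc[1]));w=depth[r-1:r+2,c-1:c+2];w=w[w>0]
    return o+d*np.median(w) if len(w) else None
def tri(a,b):
    (o1,d1),(o2,d2)=a,b;d1=d1/np.linalg.norm(d1);d2=d2/np.linalg.norm(d2)
    A=np.stack([d1,-d2],1);s=np.linalg.lstsq(A,o2-o1,rcond=None)[0]
    p,q=o1+s[0]*d1,o2+s[1]*d2;return (p+q)/2,np.linalg.norm(p-q)
def proj(cam,X):
    c=calibration(cam);R=np.array(c["R"],float);t=np.array(c["t"],float)
    return cv2.projectPoints(np.array(X,float).reshape(-1,3),cv2.Rodrigues(R)[0],t,np.array(c["intrinsics"],float),np.array(c["D"],float))[0][:,0]
E
cat > a.py <<'E'
from h import *
np.set_printoptions(precision=1,suppress=True)
im={}
for c in("side","top"):
    im[c]=capture(c);cv2.imwrite(f"pics/{c}0.png",im[c][0])
for l in["rocker","pivot","handle","deck_plate","tube_rack","dish","cup","vial_jar"]:
    rr=[]
    for c in("side","top"):
        f=tip_of(c,l)
        if f:
            f=f[0];rr.append(ray(c,f["centre"]));print(l,c,np.array(f["centre"]),round(f["score"],2),dep(c,im[c][1],f["centre"]))
    if len(rr)==2:print("   tri",*tri(*rr))
for c in im:print(c,-np.array(calibration(c)["R"]).T@np.array(calibration(c)["t"]).ravel())
print(read_state())
E
python3 a.py
```

```text
rocker side [227.1 352.5] 0.8 [640.7 -84.9  44.2]
rocker top [181.  332.3] 0.78 [628.3 -44.7 149. ]
   tri [666.6 -47.2  -1.4] 4.845005341522587
pivot side [192.  358.4] 0.66 [667.  -54.5 142. ]
pivot top [165.3 333.1] 0.71 [672.6 -47.6 140.1]
   tri [672.9 -47.4 134.8] 2.570854027153581
handle side [132.8 300.7] 0.6 [582.9 154.1 230.5]
deck_plate side [190.1 357.3] 0.84 [668.8 -45.1 140.8]
deck_plate top [165.7 339.2] 0.78 [670.4 -63.2 143.2]
   tri [662.4 -61.7 157.3] 7.296639696712466
tube_rack side [194.8 373.1] 0.74 [ 678.3 -108.7  171.5]
tube_rack top [146.5 339. ] 0.88 [706.3 -62.1 189.7]
   tri [720.8 -61.9 122.8] 17.172268299685335
dish side [236.2 270.7] 0.91 [426.1   7.3   6.3]
dish top [269.5 314.9] 0.94 [416.8   4.3   5.3]
   tri [420.7   3.6  10.8] 8.767862777539918
cup side [166.4 303.3] 0.82 [561.6  84.3 164. ]
cup top [194.6 216.2] 0.83 [631.7 282.4   7.5]
   tri [635.  282.3   5.8] 5.665146445012948
vial_jar side [293.5 358.6] 0.86 [ 564.8 -268.7   12.3]
vial_jar top [211.8 404.1] 0.74 [ 563.9 -239.2   60.1]
   tri [ 578.2 -252.   -17.9] 3.0198784832946624
side [ 256.7 -707.3  796.5]
top [ 301.9  -18.7 1355.4]
{'clock': 0.9, 'joint_pos': array([-1.3,  0.4, -0. ,  1.6,  0. ,  1.1, -0.1]), 'joint_velocities': array([ 0.,  0.,  0., -0., -0.,  0., -0.]), 'joint_torque': array([  0. , -86.4,   0.7, -43.5,   0. ,   0. ,  -0. ]), 'ee_pos': array([207.7, 589.4, 231.3]), 'tcp_rot': array([ 0. ,  0.2,  1. , -0. ]), 'wrist_force': array([ 0.4, -0. ,  0.1]), 'ft_torque': array([-0. ,  0.1,  0. ]), 'finger_force': 0.0, 'gripper_width': 85.30983316195561}
```

View pics/top0.png

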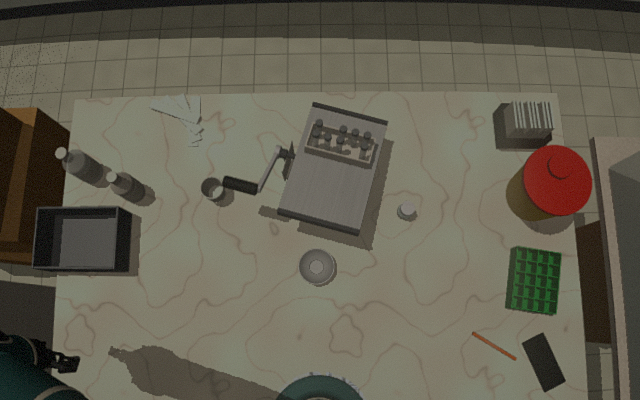

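View pics/side0.png

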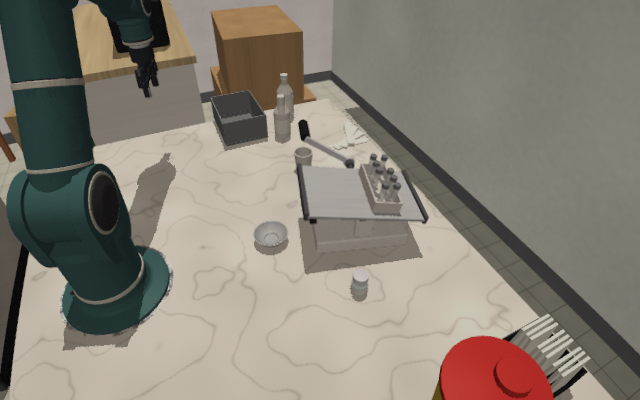

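The top view shows the rocker in the centre, with the black handle at about (col 241, row 185) and the cup at its far end. The side view shows the handle at (304,130), with the deck tilted down at its right end. Next I'll get precise frame, handle and deck-plane measurements.

```bash
cat > b.py <<'E'
from h import *
np.set_printoptions(precision=3,suppress=True)
def cloud(c,d):
    K=calibration(c);R=np.array(K["R"],float);t=np.array(K["t"],float).ravel()
    r,q=np.nonzero(d>0);p=cv2.undistortPoints(np.stack([q,r],1).astype(float)[:,None],np.array(K["intrinsics"],float),np.array(K["D"],float))[:,0]
    z=d[r,q];X=np.c_[p*z[:,None],z]-t
    return r,q,X@R
for c in("side","top"):
    im,d=capture(c);r,q,X=cloud(c,d);g=im[r,q].max(1)
    # handle: dark, near expected place
    m=(g<45)&(abs(X[:,0]-570)<90)&(abs(X[:,1]-165)<90)&(X[:,2]>170)&(X[:,2]<270)
    H=X[m];H=H[np.linalg.norm(H-np.median(H,0),axis=1)<60];mu=H.mean(0);v=np.linalg.svd(H-mu,full_matrices=False)[2][0];s=(H-mu)@v
    print(c,"handle n",len(H),mu,"ends",mu+v*s.min(),mu+v*s.max(),"dir",np.arctan2(-v[0],v[1])%np.pi,"ztop",np.percentile(H[:,2],97))
    # deck surface
    m=(np.linalg.norm(X[:,:2]-[660,-47],axis=1)<170)&(X[:,2]>95)&(X[:,2]<185)&(g>80)
    P=X[m]
    for _ in range(8):
        A=np.c_[P[:,:2]-[673,-47],np.ones(len(P))];k=np.linalg.lstsq(A,P[:,2],rcond=None)[0];e=P[:,2]-A@k;P=P[abs(e)<max(2*e.std()*0.8,2)]
    print(" deck n",len(P),k,"std",e.std(),"tilt",np.arctan(np.hypot(*k[:2])),"downdir",np.degrees(np.arctan2(-k[1],-k[0])))
    cv2.minAreaRect
    print(" rect",cv2.minAreaRect(P[:,:2].astype(np.float32)))
    for n,xy in(("cup",(635,282)),("dish",(419,4)),("jar",(578,-252))):
        m=(np.linalg.norm(X[:,:2]-xy,axis=1)<70)&(X[:,2]>12)&(X[:,2]<90);print(" ",n,X[m].min(0),X[m].max(0))
E
python3 b.py
```

```text
side handle n 143 [595.93  167.49  232.853] ends [609.571 211.843 235.777] [585.431 133.352 230.602] dir 2.8432133295354887 ztop 237.9066904341687
 deck n 3427 [ -0.156   0.045 140.997] std 0.9363118198820088 tilt 0.16115019910265188 downdir -16.16164406595853
 rect ((680.760498046875, -30.086349487304688), (260.80145263671875, 301.7633056640625), 73.88851165771484)
  cup [605.745 247.176  14.882] [670.088 314.8    72.593]
  dish [375.732 -49.495  12.051] [473.997  50.912  35.506]
  jar [ 551.52  -272.774   12.6  ] [ 594.312 -229.868   64.025]
top handle n 357 [598.828 176.82  233.705] ends [610.075 216.339 233.589] [587.658 137.574 233.82 ] dir 2.8643129123845896 ztop 239.71391815500957
 deck n 3843 [ -0.157   0.044 141.863] std 1.0921826794226979 tilt 0.16144577176499447 downdir -15.670389150743462
 rect ((682.1380615234375, -25.920928955078125), (262.56842041015625, 301.6001892089844), 73.4696273803711)
  cup [606.051 250.448  12.415] [668.533 316.374  75.484]
  dish [375.401 -47.82   12.02 ] [473.378  49.534  37.91 ]
  jar [ 553.764 -269.892   12.222] [ 594.479 -226.631   68.119]
```

Emit:
{"api": "play_rows", "payload": {
  "translation": [
    [0,0,0.2],
    [0,0,0.2],
    [0,0,0.2],
    [0,0,0.2],
    [0,0,0.2]
  ],
  "roll": [0,0,0,0,0],
  "grip": 0
}}

```text
clock: 1.42
ee_pos: [207.7, 589.3, 332.3]
tcp_rot: [0.0, 0.169, 0.986, -0.0]
wrist_force: [0.5, -0.6, 0.1]
gripper_width: 25.6
finger_force: 0.0
```

Emit:
{"api": "play_rows", "payload": {
  "translation": [
    [0.26,-0.27,0],
    [0.26,-0.27,0],
    [0.26,-0.27,0],
    [0.26,-0.27,0],
    [0.26,-0.27,0]
  ],
  "roll": [0,0,0,0,0]
}}

```text
clock: 1.83
ee_pos: [338.7, 453.0, 331.4]
tcp_rot: [0.0, 0.169, 0.986, 0.0]
wrist_force: [1.1, 0.4, 0.5]
gripper_width: 0.0
finger_force: 0.0
```

Emit:
{"api": "play_rows", "payload": {
  "translation": [
    [0.26,-0.27,0],
    [0.26,-0.27,0],
    [0.26,-0.27,0],
    [0.26,-0.27,0],
    [0.26,-0.27,0]
  ],
  "roll": [0,0,0,0,0]
}}

```text
clock: 2.25
ee_pos: [468.7, 317.9, 331.5]
tcp_rot: [0.0, 0.169, 0.986, 0.0]
wrist_force: [0.4, 1.1, 0.7]
gripper_width: -0.0
finger_force: 0.0
```

Emit:
{"api": "play_rows", "payload": {
  "translation": [
    [0.26,-0.27,0],
    [0.26,-0.27,0],
    [0.26,-0.27,0],
    [0.2,-0.2,0],
    [0.1,-0.1,0]
  ],
  "roll": [0,0,0,0,0]
}}

```text
clock: 2.67
ee_pos: [577.9, 204.7, 331.2]
tcp_rot: [0.0, 0.171, 0.985, -0.001]
wrist_force: [0.1, -0.3, 1.1]
gripper_width: -0.3
finger_force: 0.0
```

Emit:
{"api": "play_rows", "payload": {
  "translation": [
    [0.1,-0.13,-0.1],
    [0.11,-0.14,-0.2],
    [0,0,-0.2],
    [0,0,-0.2],
    [0,0,0]
  ],
  "roll": [0,0,0,0,0]
}}

```text
clock: 3.08
ee_pos: [595.1, 181.5, 257.6]
tcp_rot: [-0.002, 0.168, 0.986, -0.001]
wrist_force: [-0.8, 0.6, -0.1]
gripper_width: 0.1
finger_force: 0.0
```

```bash
python3 - <<'E'
from h import *
a=cv2.imread("pics/last.png")[60:220,220:400];b=capture("top")[0][120:230,190:330]
a=cv2.resize(a,(540,480),interpolation=3)[:440];b=cv2.resize(b,(560,440),interpolation=3)
cv2.imwrite("pics/al.png",cv2.resize(np.hstack([a,b]),(800,320)))
E
```

```text
(no output)
```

View pics/al.png

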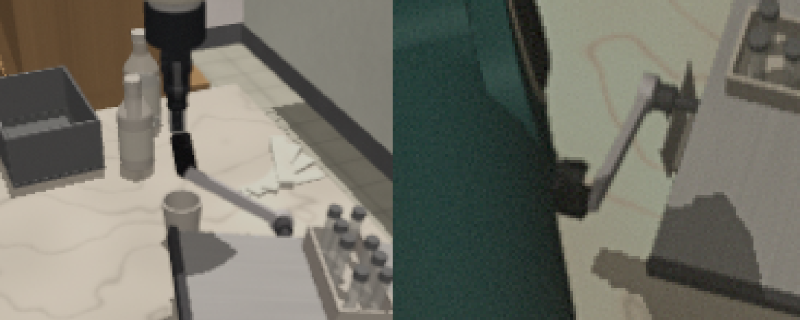

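The crop shows the shut fingers right above the black handle, clear of the deck. I'll press it down now.

Emit:
{"api": "play_rows", "payload": {
  "translation": [
    [0,0,-0.2],
    [-0.04,0.01,-0.15],
    [-0.07,0.02,-0.15],
    [-0.06,0.02,-0.12],
    [-0.05,0.01,-0.09]
  ],
  "roll": [0,0,0,0,0]
}}

```text
clock: 3.65
ee_pos: [574.7, 188.2, 190.8]
tcp_rot: [0.001, 0.168, 0.986, 0.0]
wrist_force: [1.3, -0.0, 1.5]
gripper_width: 0.4
finger_force: 0.4
```

```bash
python3 c.py side top
```

```text
z 190.3 E 0.281 F [-1.4  0.1  1.7] xy [574.1 188.1]
 t 3.65 th 0.1604 n 2385
 t 3.70 th 0.1583 n 2687
```

Emit:
{"api": "play_rows", "payload": {
  "translation": [
    [-0.01,0,-0.03],
    [0,0,-0.02],
    [-0.01,0,-0.02],
    [0,0,-0.02],
    [0,0,0]
  ],
  "roll": [0,0,0,0,0]
}}

```text
clock: 4.17
ee_pos: [572.8, 187.4, 181.2]
tcp_rot: [0.0, 0.169, 0.986, -0.0]
wrist_force: [0.6, 1.1, 0.9]
gripper_width: 0.1
finger_force: 0.5
```

```bash
python3 c.py side top
```

```text
z 181.4 E 0.223 F [-0.4  1.1  1.8] xy [572.9 187.4]
 t 4.17 th 0.1601 n 2411
 t 4.22 th 0.1586 n 2673
```

Emit:
{"api": "play_rows", "payload": {
  "translation": [
    [-0.01,0,-0.03],
    [0,0,-0.02],
    [0,0,-0.02],
    [0,0,0],
    [0,0,0]
  ],
  "roll": [0,0,0,0,0]
}}

```text
clock: 4.68
ee_pos: [571.6, 187.4, 174.1]
tcp_rot: [-0.0, 0.169, 0.986, -0.0]
wrist_force: [-0.7, 0.6, 1.8]
gripper_width: -0.1
finger_force: 0.8
```

```bash
python3 c.py side top
```

```text
z 174.2 E 0.177 F [-1.   0.6  1.4] xy [571.7 187.4]
 t 4.68 th 0.1504 n 2375
 t 4.73 th 0.1465 n 2648
x [ 0.1465 -0.03  ] M 0.166 sig  E0 0.235 zlevel 183.3 lever 0.419
DZ -3.9 next [ 0.107 -0.127] K [0.66 0.49]
```

Emit:
{"api": "play_rows", "payload": {
  "translation": [
    [0,0,0],
    [0,0,0],
    [0,0,0],
    [0,0,0],
    [0,0,0]
  ],
  "roll": [0,0,0,0,0]
}}

```text
clock: 5.2
ee_pos: [571.7, 187.4, 174.3]
tcp_rot: [0.0, 0.169, 0.986, -0.0]
wrist_force: [-0.9, 0.7, 0.3]
gripper_width: -0.1
finger_force: 0.7
```

```bash
python3 c.py side top
```

```text
z 174.3 E 0.178 F [-0.4  0.2  0.4] xy [571.7 187.4]
 t 5.20 th 0.0997 n 2437
 t 5.25 th 0.0927 n 2735
 innov -0.0257
 innov -0.0005
x [ 0.0856 -0.1491] M 0.161 sig [0.0024 0.0263 0.0067] E0 0.247 zlevel 185.2 lever 0.358
DZ 13.5 next [ 0.035 -0.054] K [0.66 0.49]
```

Emit:
{"api": "play_rows", "payload": {
  "translation": [
    [0.01,0,0.07],
    [0.01,0,0.065],
    [0,0,0],
    [0,0,0],
    [0,0,0]
  ],
  "roll": [0,0,0,0,0]
}}

```text
clock: 5.72
ee_pos: [573.8, 187.5, 187.9]
tcp_rot: [0.0, 0.169, 0.986, 0.0]
wrist_force: [-0.8, -1.1, 0.2]
gripper_width: 0.1
finger_force: 0.3
```

```bash
python3 c.py side top
```

```text
z 187.6 E 0.263 F [ 0.6  0.7 -0.6] xy [573.6 187.5]
 t 5.72 th 0.0294 n 2466
 t 5.77 th 0.0262 n 2737
 innov 0.0015
 innov 0.0018
x [ 0.021  -0.0858] M 0.162 sig [0.0019 0.0134 0.0027] E0 0.245 zlevel 184.8 lever 0.208
DZ 1.6 next [-0.002 -0.006] K [0.66 0.49]
```

Excellent; the model tracks.

Emit:
{"api": "play_rows", "payload": {
  "translation": [
    [0,0,0.015],
    [0,0,0],
    [0,0,0],
    [0,0,0],
    [0,0,0]
  ],
  "roll": [0,0,0,0,0]
}}

```text
clock: 6.23
ee_pos: [573.6, 187.4, 189.2]
tcp_rot: [-0.0, 0.169, 0.986, -0.0]
wrist_force: [-0.2, -0.6, 0.2]
gripper_width: -0.1
finger_force: 0.4
```

```bash
python3 c.py side top
```

```text
z 189.2 E 0.273 F [-0.9  0.1  0.1] xy [573.6 187.4]
 t 6.23 th 0.0051 n 2468
 t 6.28 th 0.0044 n 2679
 innov 0.0071
 innov -0.0003
x [0.0048 0.0094] M 0.163 sig [0.0018 0.0123 0.0023] E0 0.242 zlevel 184.3 lever 0.181
DZ -6.1 next [ 0.006 -0.006] K [0.66 0.49]
```

Emit:
{"api": "play_rows", "payload": {
  "translation": [
    [0,0,-0.06],
    [0,0,0],
    [0,0,0],
    [0,0,0],
    [0,0,0]
  ],
  "roll": [0,0,0,0,0]
}}

```text
clock: 6.75
ee_pos: [573.7, 187.4, 183.2]
tcp_rot: [-0.0, 0.169, 0.986, -0.0]
wrist_force: [-0.5, -1.1, 1.4]
gripper_width: -0.3
finger_force: 0.4
```

```bash
python3 c.py side top
```

```text
z 183.3 E 0.235 F [-0.  -0.7  0.3] xy [573.7 187.4]
 t 6.75 th 0.0082 n 2478
 t 6.80 th 0.0069 n 2702
 innov -0.0042
 innov -0.0017
x [ 0.0077 -0.0008] M 0.162 sig [0.0018 0.0122 0.0022] E0 0.244 zlevel 184.7 lever 0.222
DZ 0.6 next [ 0.006 -0.007] K [0.66 0.49]
```

Emit:
{"api": "play_rows", "payload": {
  "translation": [
    [0,0,0.005],
    [0,0,0],
    [0,0,0],
    [0,0,0],
    [0,0,0]
  ],
  "roll": [0,0,0,0,0]
}}

```text
clock: 7.27
ee_pos: [573.7, 187.5, 183.8]
tcp_rot: [0.0, 0.169, 0.986, -0.0]
wrist_force: [0.2, -0.5, 1.4]
gripper_width: -0.0
finger_force: 0.3
```

```bash
python3 c.py side top side top side top
```

```text
z 183.8 E 0.238 F [ 0.4 -0.7  1.3] xy [573.7 187.5]
 t 7.27 th 0.0055 n 2456
 t 7.32 th 0.0074 n 2669
 t 7.37 th 0.0036 n 2456
 t 7.42 th 0.0050 n 2728
 t 7.47 th 0.0045 n 2487
 t 7.52 th 0.0028 n 2679
 innov 0.0000
 innov 0.0023
 innov -0.0025
 innov 0.0006
 innov 0.0004
 innov -0.0009
x [ 0.0026 -0.0147] M 0.162 sig [0.0017 0.0119 0.0021] E0 0.244 zlevel 184.7 lever 0.214
DZ 1.6 next [-0.002  0.002] K [0.55 0.41]
```

Emit:
{"api": "play_rows", "payload": {
  "translation": [
    [0,0,0.015],
    [0,0,0],
    [0,0,0],
    [0,0,0],
    [0,0,0]
  ],
  "roll": [0,0,0,0,0]
}}

```text
clock: 7.98
ee_pos: [573.7, 187.5, 185.2]
tcp_rot: [-0.0, 0.169, 0.986, -0.0]
wrist_force: [-1.3, -0.3, 0.5]
gripper_width: -0.2
finger_force: 0.4
```

```bash
python3 c.py side top side top side top
```

```text
z 185.2 E 0.248 F [-1.2  0.5  1.8] xy [573.7 187.5]
 t 7.98 th -0.0004 n 2468
 t 8.03 th -0.0013 n 2667
 t 8.08 th -0.0019 n 2453
 t 8.13 th -0.0020 n 2672
 t 8.18 th -0.0010 n 2447
 t 8.23 th -0.0009 n 2720
 innov 0.0027
 innov -0.0005
 innov -0.0008
 innov -0.0003
 innov 0.0010
 innov 0.0007
x [-0.0012  0.0029] M 0.163 sig [0.0017 0.0119 0.0021] E0 0.243 zlevel 184.5 lever 0.201
DZ -0.8 next [-0.  0.] K [0.55 0.41]
```

Emit:
{"api": "play_rows", "payload": {
  "translation": [
    [0,0,-0.01],
    [0,0,0],
    [0,0,0],
    [0,0,0],
    [0,0,0]
  ],
  "roll": [0,0,0,0,0]
}}

```text
clock: 8.7
ee_pos: [573.8, 187.5, 184.3]
tcp_rot: [0.0, 0.169, 0.986, -0.0]
wrist_force: [0.1, 0.3, 1.1]
gripper_width: -0.2
finger_force: 0.4
```

Emit:
{"api": "play_rows", "payload": {
  "translation": [
    [0,0,0],
    [0,0,0],
    [0,0,0],
    [0,0,0],
    [0,0,0]
  ],
  "roll": [0,0,0,0,0]
}}

```text
clock: 9.12
ee_pos: [573.7, 187.5, 184.3]
tcp_rot: [0.0, 0.169, 0.986, -0.0]
wrist_force: [0.6, 0.8, 0.5]
gripper_width: 0.3
finger_force: 0.3
```

```bash
python3 c.py side top side top side top
```

```text
z 184.3 E 0.242 F [0.8 0.5 0.6] xy [573.7 187.4]
 t 9.12 th 0.0020 n 2467
 t 9.17 th 0.0006 n 2663
 t 9.22 th 0.0007 n 2497
 t 9.27 th 0.0003 n 2716
 t 9.32 th 0.0018 n 2468
 t 9.37 th 0.0006 n 2603
 innov 0.0014
 innov -0.0015
 innov -0.0005
 innov -0.0006
 innov 0.0014
 innov -0.0005
x [ 0.0007 -0.0022] M 0.163 sig [0.0018 0.0124 0.0021] E0 0.243 zlevel 184.5 lever 0.209
DZ 0.3 next [-0. -0.] K [0.55 0.41]
```

Emit:
{"api": "play_rows", "payload": {
  "translation": [
    [0,0,0.002],
    [0,0,0],
    [0,0,0],
    [0,0,0],
    [0,0,0]
  ],
  "roll": [0,0,0,0,0]
}}

```text
clock: 9.83
ee_pos: [573.7, 187.4, 184.5]
tcp_rot: [0.0, 0.169, 0.986, -0.0]
wrist_force: [0.7, 0.0, -0.6]
gripper_width: 0.4
finger_force: 0.3
```

Emit:
{"api": "play_rows", "payload": {
  "translation": [
    [0,0,0],
    [0,0,0],
    [0,0,0],
    [0,0,0],
    [0,0,0]
  ],
  "roll": [0,0,0,0,0]
}}

```text
clock: 10.25
ee_pos: [573.7, 187.4, 184.5]
tcp_rot: [0.0, 0.169, 0.986, -0.0]
wrist_force: [0.1, -0.2, 0.0]
gripper_width: -0.1
finger_force: 0.3
```

```bash
python3 c.py side top side top side top
```

```text
z 184.5 E 0.243 F [0.4 0.2 0.5] xy [573.7 187.5]
 t 10.25 th -0.0005 n 2459
 t 10.30 th -0.0028 n 2704
 t 10.35 th 0.0003 n 2467
 t 10.40 th -0.0008 n 2681
 t 10.45 th 0.0003 n 2459
 t 10.50 th -0.0009 n 2638
 innov 0.0014
 innov -0.0022
 innov 0.0023
 innov 0.0002
 innov 0.0012
 innov -0.0007
x [-0.0004  0.0021] M 0.163 sig [0.0018 0.0124 0.0021] E0 0.242 zlevel 184.3 lever 0.207
DZ -0.2 next [ 0. -0.] K [0.55 0.41]
```

Emit:
{"api": "play_rows", "payload": {
  "translation": [
    [0,0,-0.002],
    [0,0,0],
    [0,0,0],
    [0,0,0],
    [0,0,0]
  ],
  "roll": [0,0,0,0,0]
}}

```text
clock: 10.97
ee_pos: [573.7, 187.5, 184.3]
tcp_rot: [-0.0, 0.169, 0.986, -0.0]
wrist_force: [-0.8, -0.1, 1.6]
gripper_width: -0.1
finger_force: 0.4
```

Emit:
{"api": "play_rows", "payload": {
  "translation": [
    [0,0,0],
    [0,0,0],
    [0,0,0],
    [0,0,0],
    [0,0,0]
  ],
  "roll": [0,0,0,0,0]
}}

```text
clock: 11.38
ee_pos: [573.7, 187.5, 184.3]
tcp_rot: [-0.0, 0.169, 0.986, -0.0]
wrist_force: [-0.5, -1.1, 1.2]
gripper_width: -0.0
finger_force: 0.4
```

```bash
python3 c.py side top side top side top
```

```text
z 184.2 E 0.241 F [-0.6  0.6  0.9] xy [573.7 187.5]
 t 11.38 th -0.0044 n 2480
 t 11.43 th -0.0065 n 2690
 t 11.48 th -0.0055 n 2484
 t 11.53 th -0.0063 n 2704
 t 11.58 th -0.0053 n 2470
 t 11.63 th -0.0059 n 2677
 innov -0.0052
 innov -0.0017
 innov 0.0009
 innov 0.0002
 innov 0.0017
 innov 0.0007
x [-0.0067 -0.0066] M 0.163 sig [0.0018 0.0124 0.0021] E0 0.242 zlevel 184.3 lever 0.202
DZ 1.0 next [-0.006  0.008] K [0.55 0.41]
```

One more hold of about 1 s for margin.

Emit:
{"api": "play_rows", "payload": {
  "translation": [
    [0,0,0.01],
    [0,0,0],
    [0,0,0],
    [0,0,0],
    [0,0,0]
  ],
  "roll": [0,0,0,0,0]
}}

```text
clock: 12.1
ee_pos: [573.7, 187.4, 185.3]
tcp_rot: [0.0, 0.169, 0.986, -0.0]
wrist_force: [-0.0, 0.5, 0.9]
gripper_width: -0.1
finger_force: 0.3
```

```bash
python3 c.py side top side top side top side top side top
```

```text
z 185.2 E 0.248 F [-0.8 -0.   0.3] xy [573.7 187.5]
 t 12.10 th -0.0083 n 2495
 t 12.15 th -0.0056 n 2716
 t 12.20 th -0.0082 n 2488
 t 12.25 th -0.0071 n 2650
 t 12.30 th -0.0095 n 2442
 t 12.35 th -0.0064 n 2677
 t 12.40 th -0.0085 n 2479
 t 12.45 th -0.0109 n 2690
 t 12.50 th -0.0083 n 2463
 t 12.55 th -0.0074 n 2649
 innov 0.0004
 innov 0.0027
 innov -0.0017
 innov -0.0000
 innov -0.0026
 innov 0.0016
 innov -0.0014
 innov -0.0033
 innov 0.0010
 innov 0.0016
x [-0.0083  0.0014] M 0.163 sig [0.0017 0.0112 0.0021] E0 0.243 zlevel 184.5 lever 0.194
DZ -0.2 next [-0.005  0.007] K [0.48 0.36]
```

Emit:
{"api": "play_rows", "payload": {
  "translation": [
    [0,0,0.04],
    [0,0,0.04],
    [0,0,0],
    [0,0,0],
    [0,0,0]
  ],
  "roll": [0,0,0,0,0]
}}

```text
clock: 13.02
ee_pos: [573.7, 187.6, 193.3]
tcp_rot: [0.0, 0.169, 0.986, 0.0]
wrist_force: [0.8, 1.0, 0.6]
gripper_width: -0.0
finger_force: 0.4
```

```bash
REF=0.1 python3 c.py side top
```

```text
z 193.2 E 0.299 F [-0.2  1.2  1.4] xy [573.6 187.6]
 t 13.02 th 0.0115 n 2464
 t 13.07 th 0.0138 n 2714
 innov 0.0050
 innov -0.0027
x [0.0207 0.1205] M 0.163 sig [0.0018 0.0119 0.0021] E0 0.242 zlevel 184.3 lever 0.171
DZ -14.6 next [0.064 0.053] K [0.66 0.49]
```

Emit:
{"api": "play_rows", "payload": {
  "translation": [
    [0,0,-0.06],
    [0,0,-0.05],
    [0,0,0],
    [0,0,0],
    [0,0,0]
  ],
  "roll": [0,0,0,0,0]
}}

```text
clock: 13.53
ee_pos: [573.7, 187.3, 182.1]
tcp_rot: [-0.0, 0.169, 0.986, -0.0]
wrist_force: [-0.3, -0.9, 0.3]
gripper_width: 0.2
finger_force: 0.5
```

```bash
REF=0.14 python3 c.py side top
```

```text
z 182.4 E 0.229 F [-0.1 -1.3  1. ] xy [573.8 187.3]
 t 13.53 th 0.0749 n 2447
 t 13.58 th 0.0808 n 2684
 innov -0.0037
 innov -0.0009
x [0.0878 0.1322] M 0.163 sig [0.0018 0.0121 0.0021] E0 0.244 zlevel 184.6 lever 0.308
DZ -9.2 next [0.127 0.027] K [0.66 0.49]
```

Emit:
{"api": "play_rows", "payload": {
  "translation": [
    [0,0,-0.06],
    [0,0,0],
    [0,0,0],
    [0,0,0],
    [0,0,0]
  ],
  "roll": [0,0,0,0,0]
}}

```text
clock: 14.05
ee_pos: [573.7, 187.4, 176.3]
tcp_rot: [0.0, 0.169, 0.986, -0.0]
wrist_force: [-0.4, -0.5, 0.9]
gripper_width: -0.0
finger_force: 0.6
```

```bash
REF=0.155 python3 c.py side top
```

```text
z 176.3 E 0.191 F [-0.4 -0.4  0.9] xy [573.7 187.4]
 t 14.05 th 0.1142 n 2401
 t 14.10 th 0.1135 n 2695
 innov -0.0233
 innov -0.0038
x [0.1163 0.0195] M 0.158 sig [0.0018 0.0121 0.0021] E0 0.254 zlevel 186.2 lever 0.376
DZ 5.2 next [0.129 0.032] K [0.66 0.49]
```

Emit:
{"api": "play_rows", "payload": {
  "translation": [
    [0,0,0.04],
    [0,0,0.04],
    [0,0,0],
    [0,0,0],
    [0,0,0]
  ],
  "roll": [0,0,0,0,0]
}}

```text
clock: 14.57
ee_pos: [573.7, 187.6, 184.4]
tcp_rot: [0.0, 0.169, 0.986, 0.0]
wrist_force: [0.4, 0.8, 1.0]
gripper_width: 0.1
finger_force: 0.5
```

```bash
REF=0.16 python3 c.py side top
```

```text
z 184.2 E 0.241 F [-0.3  1.2  0.5] xy [573.7 187.6]
 t 14.57 th 0.1246 n 2408
 t 14.62 th 0.1279 n 2696
 innov -0.0010
 innov 0.0012
x [0.1298 0.0517] M 0.158 sig [0.0018 0.0121 0.0021] E0 0.254 zlevel 186.2 lever 0.339
DZ -6.3 next [0.147 0.019] K [0.66 0.49]
```

Emit:
{"api": "play_rows", "payload": {
  "translation": [
    [0,0,-0.02],
    [0,0,0],
    [0,0,0],
    [0,0,0],
    [0,0,0]
  ],
  "roll": [0,0,0,0,0]
}}

```text
clock: 15.08
ee_pos: [573.7, 187.4, 182.2]
tcp_rot: [-0.0, 0.169, 0.986, -0.0]
wrist_force: [-0.5, 0.3, 0.1]
gripper_width: 0.1
finger_force: 0.6
```

```bash
REF=0.16 python3 c.py side top side top side top
```

```text
z 182.3 E 0.229 F [-0.1 -0.5  1.1] xy [573.7 187.5]
 t 15.08 th 0.1542 n 2371
 t 15.13 th 0.1548 n 2651
 t 15.18 th 0.1593 n 2398
 t 15.23 th 0.1583 n 2645
 t 15.28 th 0.1593 n 2357
 t 15.33 th 0.1615 n 2731
 innov -0.0044
 innov -0.0034
 innov -0.0006
 innov -0.0051
 innov -0.0053
 innov -0.0039
x [0.1664 0.0544] M 0.154 sig [0.0017 0.0119 0.0021] E0 0.264 zlevel 187.7 lever 0.388
DZ -6.1 next [ 0.177 -0.02 ] K [0.55 0.41]
```

On the stop. Raising the lever gently along its arc.

Emit:
{"api": "play_rows", "payload": {
  "translation": [
    [0.01,0,0.04],
    [0.02,0,0.05],
    [0.02,-0.01,0.05],
    [0.02,-0.01,0.05],
    [0.02,0,0.05]
  ],
  "roll": [0,0,0,0,0]
}}

```text
clock: 15.8
ee_pos: [583.2, 185.2, 207.0]
tcp_rot: [0.0, 0.169, 0.986, 0.0]
wrist_force: [1.2, -1.0, 0.7]
gripper_width: -0.1
finger_force: 0.3
```

Emit:
{"api": "play_rows", "payload": {
  "translation": [
    [0.03,-0.01,0.05],
    [0.03,-0.01,0.05],
    [0.03,-0.01,0.05],
    [0.02,0,0.05],
    [0.02,0,0.04]
  ],
  "roll": [0,0,0,0,0]
}}

```text
clock: 16.22
ee_pos: [596.1, 182.3, 230.9]
tcp_rot: [0.0, 0.169, 0.986, -0.0]
wrist_force: [0.4, 0.0, 1.0]
gripper_width: -0.2
finger_force: 0.1
```

Emit:
{"api": "play_rows", "payload": {
  "translation": [
    [0,0,0.04],
    [0,0,0.04],
    [0,0,0.04],
    [0,0,0.06],
    [0,0,0.1]
  ],
  "roll": [0,0,0,0,0]
}}

```text
clock: 16.63
ee_pos: [595.3, 182.5, 258.2]
tcp_rot: [-0.001, 0.169, 0.986, -0.0]
wrist_force: [-0.1, -0.9, 0.2]
gripper_width: 0.1
finger_force: 0.0
```

Emit:
{"api": "play_rows", "payload": {
  "translation": [
    [0,0,0.2],
    [0,0,0.2],
    [0,0,0.2],
    [0,0,0.1],
    [0,0,0]
  ],
  "roll": [0,0,0,0,0]
}}

```text
clock: 17.05
ee_pos: [596.4, 182.6, 331.0]
tcp_rot: [0.002, 0.169, 0.986, 0.001]
wrist_force: [0.4, -0.1, -0.5]
gripper_width: 0.6
finger_force: 0.0
```

```bash
sleep 0; python3 c.py side top side top | head -6; python3 b.py | grep handle; python3 -c "
from h import *
cv2.imwrite('pics/end.png',capture('side')[0])"
```

```text
z 327.1 E nan F [ 0.5  0.6 -0.1] xy [595.3 182.4]
 t 17.05 th 0.1602 n 2407
 t 17.10 th 0.1625 n 2680
 t 17.15 th 0.1591 n 2406
 t 17.20 th 0.1600 n 2720
 innov nan
side handle n 146 [595.813 166.582 232.925] ends [609.94  213.765 236.395] [585.867 133.363 230.481] dir 2.8506771060047225 ztop 237.55683546838497
top handle n 166 [593.408 154.866 233.834] ends [607.172 178.717 236.133] [583.856 138.313 232.239] dir 2.618205377229291 ztop 238.95907096908493c.py:17: RuntimeWarning: invalid value encountered in arcsin
  def E(z):return np.arcsin((z-ZO)/160)
Traceback (most recent call last):
  File "b.py", line 23, in <module>
    m=(np.linalg.norm(X[:,:2]-xy,axis=1)<70)&(X[:,2]>12)&(X[:,2]<90);print(" ",n,X[m].min(0),X[m].max(0))
                                                                                 ~~~~~~~~^^^
ValueError: zero-size array to reduction operation minimum which has no identity
```

View pics/end.png

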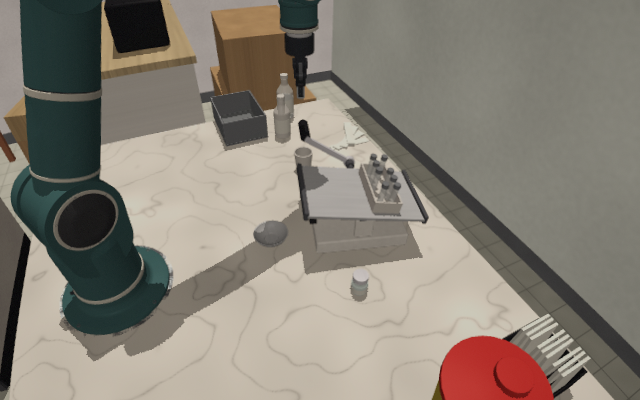

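The picture shows the handle back up at (304,130), as at the start. The deck is on its stop, the fingers are clear, and the dish, cup and jar are in place (the error in the log came only from the arm hiding the dish in the top view).

```bash
python3 -c "
from rig import *
print(job_done())"
```

```text
the job is handed in; nothing more can be done
None
```

The deck was held level (measured within about 0.03 rad) for about 7 s, then eased back onto its starting stop at 0.16 rad with the lever up again. Nothing else was moved, and the job is handed in; the hand-in call gave no verdict.

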